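# Swipe test of a curved touch strip

### The job

Swipe the curved black touch strip on the test bed: set the fingertips down on the end dot nearest the green lamp, stroke along the strip over all five white dots in turn without lifting off between them, and finish while holding the strip lightly pressed at the end dot nearest the red lamp. Press lightly throughout, so that the sprung strip visibly sinks but never goes down near its bottom stop. Leave the brown vial standing inside the curve and the other loose things round about where they are.

Things in the scene. Friction and masses are not known exactly. Their poses are not given: they have to be found in the camera images.
- test_bed: grey base plate 84 (x) x 180 (y) x 10 mm, fixed to the bench; origin at the centre of its underside. The strip stands above it. Seen in its frame the strip is an arc of radius 70 mm about the point x = +50 mm, y = 0, with its crest toward -x
- strip (a joint): curved black touch strip, 26 mm wide, flat top 30 mm above the bench at rest, 20 mm above the base plate, on springs: all of it sinks together, level. Value in m: 0 at rest, grows downward, bottom stop 0.010. Starts to sink at about 1 N, then 0.5 N per mm (3 N at 4 mm); springs back. Pressed: more than 1 mm down; too hard: more than 8.5 mm
- dot_0 (a point): the first of the five white 10 mm dots along the strip, counted from the test bed's +y end: point at the dot's centre on the strip's top face. Which end is the start depends on where the green lamp stands. Dots follow each other every 32 mm of arc; where the fingertips are is judged at the TCP, horizontally, so keep the shut fingers upright
- dot_1 (a point): the second of the five white 10 mm dots along the strip, counted from the test bed's +y end: point at the dot's centre on the strip's top face. Which end is the start depends on where the green lamp stands
- dot_2 (a point): the third (middle) of the five white 10 mm dots along the strip, counted from the test bed's +y end: point at the dot's centre on the strip's top face. Which end is the start depends on where the green lamp stands
- dot_3 (a point): the fourth of the five white 10 mm dots along the strip, counted from the test bed's +y end: point at the dot's centre on the strip's top face. Which end is the start depends on where the green lamp stands
- dot_4 (a point): the fifth of the five white 10 mm dots along the strip, counted from the test bed's +y end: point at the dot's centre on the strip's top face. Which end is the start depends on where the green lamp stands
- green_lamp: small round green indicator lamp, 17 mm across, 7 mm high, fixed on the base plate near one end of the strip, its top well below the strip's; origin at the centre of its underside. Marks the start; about 33 mm from the end dot
- red_lamp: the same in red, near the other end of the strip. Marks the finish
- brown_vial: small brown bottle with black cap, 24 mm across, 50 mm tall, standing loose on the base plate inside the curve of the strip, 41 to 49 mm from the strip's centre line; origin at the centre of its underside. Not to be moved
- centring_ring: black and steel ring, 39 mm across, 8 mm high, loose on the bench at the bed's +y side; origin under its centre. Not to be moved
- coax_adapter: small metal connector 15 x 44 x 15 mm, loose on the bench at the bed's -y side; origin under its centre. Not to be moved
- swab_pot: white pot of swabs, 59 mm across, 84 mm tall, loose on the bench to the left; origin under its centre. Not to be moved
- petri_dish: flat clear dish, 61 mm across, 14 mm high, loose on the bench to the right; origin under its centre. Not to be moved
- blue_marker: white marker pen with blue cap, 12 x 122 x 14 mm, lying loose on the bench to the right; origin under its centre. Not to be moved

How it is judged:
By the outcome, as a careful person would: the job done as asked, in the order asked, and still so for the second after the job is handed in, while the arm keeps its last pose, push and grip.
It also fails if it takes over 42 s, if anything falls off the work surface, if the arm or the gripper's body presses on something with over 40 N, if the wrist force passes 120 N, or if a joint passes its speed limit or range.

### The arm

A 6-joint arm with a two-finger parallel gripper is mounted at the origin on a cart in front of the work surface, level with it; the furniture and walls round the work are solid. World frame = base frame: x ahead of the robot, y to its left, z up, the work surface at z = 0. Lengths are in m, angles in degrees, forces in N, time in s.
With the tool pointing down it reaches from about 0.4 to 0.825 m from the base axis. Payload 7 kg.
Tool frame: the origin (TCP) lies between the finger pads, 19 mm behind the fingertips; this is the grasp point; z points along the fingers, y is the line along which they close (so a half turn about z gives the same grasp; the last joint's range is limited). The gripper opens to 88 mm and grips with 3 to 60 N. Pads are 19 mm wide; open, the fingers measure 130 mm over their backs; the gripper's body (78 mm by 193 mm) begins 47 mm behind the grasp point.
Start: joints at [-60.155, 20.546, 0.682, 0, -70.136, -16.507], TCP at [0.156, -0.657, 0.245] pointing down, gripper open.
Joint ranges: [-176.03, 176.03], [-82.01, 121.73], [-58.28, 71.71], [-173.87, 95.51], [-174.79, -0.11], [-173.66, 173.66]. Speed limits (degrees/s): [136.94, 136.94, 172.46, 180, 180, 180].

### API

Orientations are given as [roll, pitch, yaw] about the fixed x, y, z axes, in that order (R = Rz(yaw) Ry(pitch) Rx(roll)).
In Python, from plant import ctrl, camrig, status gives the robot as it stands (ctrl), with the cameras (camrig) and the readings (status).
- The arm moves only by the shell command python3 drive.py 'ROWS'. ROWS is a JSON list of rows, 1 to 8 of them, each of 5 numbers: dx, dy, dz in m, then a turn about the tool's z in degrees, then the finger opening in m; each row is the pose to reach, as a shift and turn from the pose commanded when the command began, along the tool's axes at that moment; what a row does not reach only later rows make up. A row lasts 1/8 s, in which the tool goes at most 0.0625 m and 10.7 degrees, less where a joint would pass 70% of its speed; a pose out of reach is approached as far as the arm can. The fingers move at their own pace and stop on an object; the grip force is fixed at half the most. Time passes only in rows, so rows that do not move let the fingers close. It prints the time, the measured TCP pose, the force, the opening and the grip force at its end.
- status.get_obs(): the state, without advancing time (a new reading comes with each control period).
- camrig.snapshot(name): name is "side" or "top" or "wrist"; returns a dict with "frame" (420x560x3 uint8, red, green, blue), "z_map" (420x560 float32, m along the optical axis (not along the pixel's ray), 0 where there is no reading), "fovy" (degrees; the focal length in pixels is half the picture's height over the tangent of half this angle, whatever the lens; pixels are square), "cx", "cy" (the principal point, pixels), "k1" (the pictures are not rectified: a ray, as slopes to the right and down, at radius r is drawn at 1 + k1 r^2 times it, then the intrinsics apply), "R" (3x3) and "t" (3): a world point X has camera coordinates R X + t; the wrist camera has in their place "T_tool_cam" (4x4, takes a point from camera to tool coordinates, whose origin is the TCP and whose axes are the flange's). Camera axes: x right, y down, z forward; pixel columns grow to the right and rows downward; lengths in m; the calibration is good to about 2 mm. A picture is of the moment at which its call begins: read the wrist's pose just before it.
- ctrl.close_job(): hands the job in; it is judged then, once.
The state is a dict: "clock": time; "joint_pos": joint angles; "qvel": joint speeds; "tau": joint torques, N m; "tool_pos": TCP position; "orientation": TCP orientation; "force": force on the tool from outside, world axes, zero at the start; "moment": the same for the moment, N m; "opening": finger opening in m; "gripper_force": force on a finger pad.
Only numpy, scipy, OpenCV 4.12 (cv2) and the standard library are available. Lean on these libraries where they do the work, as an engineer would, in place of code of your own. Each camera call takes 0.05 s, during which the arm holds its last target. There are 200 camera calls.

## Working session

There is one attempt and no reset: what is moved stays moved. The work goes in short steps, Python scripts to look and compute and a shell command to move; the robot and the scene stay as the last step left them, time stands still between calls to the robot, and variables do not carry over. Pictures are saved under pics/ and viewed, at most 10 in all, crops included, and the job is handed in when it is done.

```bash
mkdir -p pics; ls; python3 - <<'E'
from plant import ctrl, camrig, status
import cv2,numpy as np
o=status.get_obs();print({k:np.round(v,4).tolist() for k,v in o.items()})
for n in("top","side"):
    s=camrig.snapshot(n);cv2.imwrite(f"pics/{n}0.png",s["frame"][:,:,::-1])
    np.savez(n+"0.npz",**s);print({k:v for k,v in s.items() if k not in("frame","z_map")})
E
```

```text
drive.py
pics
plant.py
{'clock': 0.0, 'joint_pos': [-60.1547, 20.5926, 0.6348, -0.0208, -70.1368, -16.5076], 'qvel': [-0.1336, 0.0386, 0.0539, 0.0128, 0.0074, -0.1181], 'tau': [0.0018, -58.2717, 29.3071, 6.9974, 0.0068, -0.0001], 'tool_pos': [0.1556, -0.6564, 0.2444], 'orientation': [179.9037, -0.0082, -166.6694], 'force': [-0.1886, 1.049, -0.908], 'moment': [0.0154, 0.0039, -0.0751], 'gripper_force': 0.0, 'opening': 0.0875}
{'fovy': 42.30772052283394, 'cx': 273.2871678436618, 'cy': 206.7892101930035, 'k1': 0.04145016565339932, 'R': array([[-0.02219374, -0.99963962, -0.015102  ],
       [-0.9851997 ,  0.02443628, -0.16965974],
       [ 0.16996764,  0.01111311, -0.98538698]]), 't': array([0.09179089, 0.44032543, 1.72703537])}
{'fovy': 56.89380193395841, 'cx': 276.23665668181275, 'cy': 211.27185455193236, 'k1': 0.02807236730750804, 'R': array([[ 0.99985505,  0.01647617,  0.00429115],
       [ 0.01422982, -0.67029537, -0.74195797],
       [-0.00934829,  0.74191148, -0.67043267]]), 't': array([-0.41555615,  0.10040605,  1.10926532])}
```

View pics/top0.png

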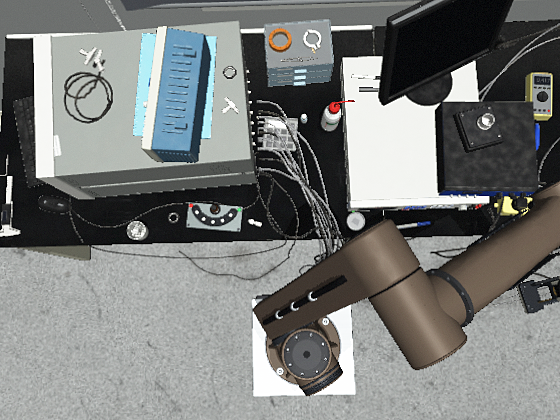

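View pics/side0.png

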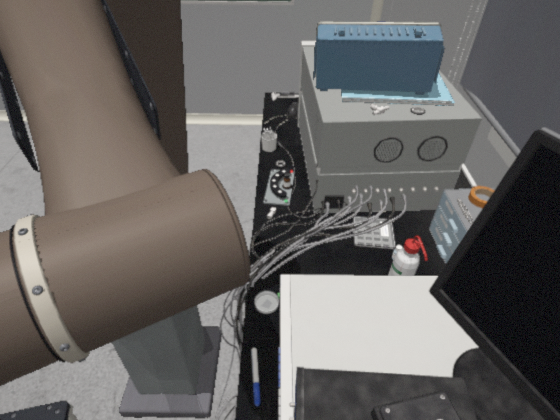

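The top view shows the bed at about (214,217) with its crest toward the robot. The large instrument stands just behind it, up to row ~200. I'll zoom in on the bed and mask the dots and lamps.

```bash
cat > h.py <<'E'
import numpy as np,cv2
def K(s):
    h=s["frame"].shape[0];f=h/2/np.tan(np.radians(float(s["fovy"]))/2)
    return np.array([[f,0,float(s["cx"])],[0,f,float(s["cy"])],[0,0,1]])
def ray(s,uv):
    d=np.array([float(s["k1"]),0,0,0,0])
    p=cv2.undistortPoints(np.array(uv,float).reshape(-1,1,2),K(s),d).reshape(-1,2)
    return np.c_[p,np.ones(len(p))]
def plane(s,uv,z,R=None,t=None):
    R=s["R"] if R is None else R;t=s["t"] if t is None else t
    c=-R.T@t;d=ray(s,uv)@R
    return c+d*((z-c[2])/d[:,2])[:,None]
def blobs(m,lo,hi):
    n,l,st,c=cv2.connectedComponentsWithStats(m.astype(np.uint8))
    return [(c[i],st[i,4]) for i in range(1,n) if lo<=st[i,4]<=hi]
E
python3 - <<'E'
from h import *
s=dict(np.load("top0.npz"));f=s["frame"];x0,y0,x1,y1=155,175,275,250
cv2.imwrite("pics/c0.png",cv2.resize(f[y0:y1,x0:x1,::-1],None,fx=6.5,fy=6.5,interpolation=cv2.INTER_CUBIC))
h=cv2.cvtColor(f,cv2.COLOR_RGB2HSV);b=np.zeros(f.shape[:2],bool);b[200:235,183:246]=1
H,S,V=h[...,0],h[...,1],h[...,2]
for n,m,z in(("dot",(V>170)&(S<50),.03),("green",(S>110)&(H>40)&(H<90),.017),("red",(S>120)&((H<8)|(H>172)),.017)):
    for c,a in blobs(m&b,3,200):print(n,c.round(1),a,plane(s,[c],z)[0].round(4))
# instrument heights near the bed
z=s["z_map"]
for v in range(130,240,8):
    uv=[[214,v],[180,v],[250,v]];r=ray(s,uv);print(v,[(((r[i]*z[v,uv[i][0]])-s["t"])@s["R"]).round(3).tolist() for i in range(3)])
E
```

```text
dot [196.3 211.7] 10 [0.4338 0.3334 0.03  ]
dot [230.1 214.7] 9 [0.4212 0.223  0.03  ]
dot [203.2 218.5] 10 [0.4107 0.3109 0.03  ]
dot [222. 220.] 9 [0.4043 0.2496 0.03  ]
dot [212.5 221.5] 12 [0.4001 0.2805 0.03  ]
green [238.8 209.1] 10 [0.4411 0.1954 0.017 ]
red [190.6 205.1] 11 [0.4585 0.3542 0.017 ]
130 [[0.613, 0.238, 0.327], [0.565, 0.304, 0.482], [0.669, 0.148, 0.146]]
138 [[0.592, 0.239, 0.32], [0.542, 0.302, 0.489], [0.619, 0.144, 0.226]]
146 [[0.568, 0.239, 0.323], [0.523, 0.303, 0.487], [0.578, 0.141, 0.281]]
154 [[0.545, 0.239, 0.324], [0.514, 0.31, 0.446], [0.541, 0.139, 0.331]]
162 [[0.523, 0.239, 0.321], [0.524, 0.333, 0.326], [0.53, 0.142, 0.285]]
170 [[0.522, 0.25, 0.235], [0.517, 0.344, 0.266], [0.529, 0.147, 0.194]]
178 [[0.522, 0.263, 0.129], [0.517, 0.363, 0.164], [0.53, 0.153, 0.084]]
186 [[0.52, 0.276, 0.021], [0.513, 0.381, 0.065], [0.521, 0.158, 0.005]]
194 [[0.499, 0.28, -0.009], [0.5, 0.393, 0.0], [0.495, 0.159, -0.006]]
202 [[0.469, 0.279, 0.004], [0.474, 0.394, -0.007], [0.467, 0.159, -0.002]]
210 [[0.435, 0.274, 0.046], [0.446, 0.392, -0.0], [0.44, 0.159, -0.0]]
218 [[0.412, 0.276, 0.027], [0.418, 0.392, 0.003], [0.414, 0.16, -0.005]]
226 [[0.388, 0.278, 0.013], [0.392, 0.392, -0.002], [0.387, 0.16, -0.002]]
234 [[0.363, 0.28, -0.006], [0.366, 0.392, -0.002], [0.36, 0.161, -0.002]]
```

View pics/c0.png

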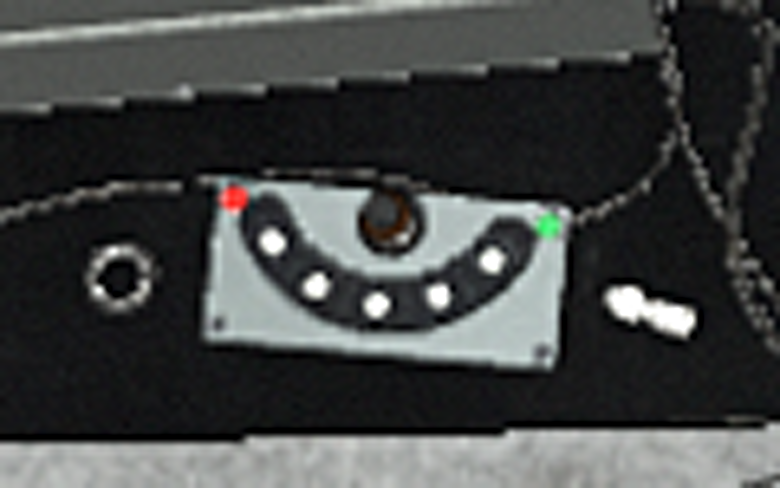

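Dots and lamps found: green is at the -y end, so the order is dot_4 → dot_0. Their spacing of about 32 mm agrees with the task. Next I'll check heights along the way there.

```bash
python3 - <<'E'
from h import *
for n in("side","top"):
    s=dict(np.load(n+"0.npz"));z=s["z_map"];v,u=np.mgrid[0:420:2,0:560:2];v=v.ravel();u=u.ravel()
    P=(ray(s,np.c_[u,v])*z[v,u][:,None]-s["t"])@s["R"];P=P[z[v,u]>0]
    print(n,"rows y, cols x .25...")
    for y in np.arange(-.6,.4,.1):
        print(round(y,1),[ (lambda q: round(float(q.max()),2) if len(q) else None)(P[(abs(P[:,1]-y)<.05)&(abs(P[:,0]-x)<.025),2]) for x in np.arange(.25,.66,.05)])
E
```

```text
side rows y, cols x .25...
-0.6 [0.66, 0.66, 0.65, 0.65, None, None, None, None, None]
-0.5 [0.71, 0.7, 0.66, 0.65, 0.18, 0.18, 0.2, 0.21, 0.21]
-0.4 [0.73, 0.7, 0.01, 0.02, 0.18, 0.18, 0.18, 0.18, 0.18]
-0.3 [0.72, None, 0.01, 0.01, 0.09, 0.09, 0.09, 0.09, 0.09]
-0.2 [-0.69, -0.06, 0.02, 0.03, 0.09, 0.09, 0.09, 0.09, 0.09]
-0.1 [0.67, -0.04, 0.04, 0.08, 0.09, 0.1, 0.12, 0.12, 0.0]
-0.0 [0.44, None, 0.02, 0.05, 0.1, 0.1, 0.11, 0.12, 0.12]
0.1 [-0.79, None, 0.03, 0.04, 0.04, 0.15, 0.33, 0.33, 0.33]
0.2 [-0.8, None, 0.01, 0.03, 0.03, 0.33, 0.33, 0.34, 0.35]
0.3 [-0.8, None, 0.0, 0.03, 0.06, 0.49, 0.5, 0.5, 0.5]
top rows y, cols x .25...
-0.6 [-0.79, -0.78, 0.02, 0.07, 0.19, 0.18, 0.19, 0.21, 0.24]
-0.5 [0.71, 0.7, 0.66, 0.65, 0.19, 0.18, 0.19, 0.21, 0.25]
-0.4 [0.74, 0.71, 0.02, 0.02, 0.18, 0.19, 0.19, 0.18, 0.18]
-0.3 [0.75, None, 0.02, 0.01, 0.1, 0.1, 0.1, 0.1, 0.1]
-0.2 [0.81, None, 0.02, 0.03, 0.1, 0.1, 0.1, 0.1, 0.1]
-0.1 [0.82, 0.81, 0.04, 0.08, 0.1, 0.11, 0.12, 0.13, 0.01]
-0.0 [0.78, -0.34, 0.02, 0.07, 0.1, 0.1, 0.11, 0.13, 0.13]
0.1 [-0.78, -0.71, 0.03, 0.04, 0.03, 0.16, 0.33, 0.33, 0.33]
0.2 [-0.78, -0.79, 0.01, 0.04, 0.04, 0.33, 0.34, 0.35, 0.35]
0.3 [-0.78, -0.77, 0.01, 0.04, 0.07, 0.49, 0.5, 0.51, 0.5]
```

```bash
python3 drive.py '[[-0.204,0.236,0,20,0],[-0.204,0.236,0,20,0],[-0.204,0.236,0,20,0],[-0.204,0.236,0,20,0],[-0.204,0.236,0,20,0],[-0.395,0.479,0,20,0],[-0.395,0.479,0,20,0],[-0.395,0.479,0,20,0]]'
```

```text
clock: 1.1
tool_pos: [0.3788, -0.208, 0.2455]
orientation: [180.0, 0.0, 173.3]
force: [1.2, -0.5, -0.0]
opening: 0.0133
gripper_force: 0.0
```

```bash
python3 drive.py '[[-0.025,0.215,0,0,0],[-0.025,0.215,0,0,0],[-0.025,0.215,0,0,0],[0.035,0.45,0,0,0],[0.035,0.45,0,0,0],[0.035,0.45,0,0,0],[0.035,0.45,0,0,0],[0.035,0.45,0,0,0]]'
python3 - <<'E'
from plant import ctrl, camrig, status
from h import *
o=status.get_obs();print(o["tool_pos"],o["orientation"],o["force"],o["joint_pos"])
s=camrig.snapshot("wrist");np.savez("w1.npz",**s,pos=o["tool_pos"],ori=o["orientation"]);print(s["T_tool_cam"],s["k1"],s["fovy"])
cv2.imwrite("pics/w1.png",s["frame"][:,:,::-1])
E
```

```text
clock: 2.1
tool_pos: [0.3952, 0.244, 0.2451]
orientation: [-180.0, -0.0, 173.5]
force: [-0.5, -0.2, 0.3]
opening: 0.0005
gripper_force: 0.0
[0.39523824 0.24399008 0.24505426] [-1.79987069e+02 -1.41179160e-02  1.73511378e+02] [-0.46371602 -0.22471387  0.25517235] [ 5.60716203e+01  2.93361471e-01 -2.47269658e+01 -7.25009209e-03
 -6.49976551e+01 -1.52557175e+02]
[[-2.23897290e-04 -9.67432389e-01 -2.53129458e-01  6.79875146e-02]
 [ 9.99999748e-01 -4.61541777e-05 -7.08120614e-04 -1.45481482e-03]
 [ 6.73375835e-04 -2.53129553e-01  9.67432156e-01 -1.39362868e-01]
 [ 0.00000000e+00  0.00000000e+00  0.00000000e+00  1.00000000e+00]] -0.07682891244828449 62.66181336226374
```

View pics/w1.png

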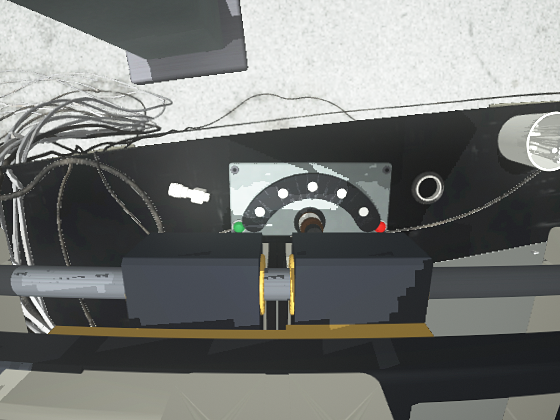

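The wrist view shows the dots at (260,211), (283,193), (312,187), (341,194) and (363,211). Green is left at (238,228), red right at (380,228), and the fingers are shut. Now I'll measure these.

```bash
cat > m.py <<'E'
from h import *
from scipy.spatial.transform import Rotation as Ro
s=dict(np.load("w1.npz"));f=s["frame"];Rw=Ro.from_euler("xyz",s["ori"],degrees=True).as_matrix()
T=np.eye(4);T[:3,:3]=Rw;T[:3,3]=s["pos"];C=T@s["T_tool_cam"];R=C[:3,:3].T;t=-R@C[:3,3]
h=cv2.cvtColor(f,cv2.COLOR_RGB2HSV);H,S,V=(h[...,i] for i in range(3))
m=(V>190)&(S<40);b=np.zeros(m.shape,bool);b[180:219,250:373]=1
D=[]
for n,mm,z in(("dot",m&b,.03),("green",(S>110)&(H>40)&(H<90),.017),("red",(S>120)&((H<8)|(H>172)),.017)):
    for c,a in blobs(mm,20,200):
        p=plane(s,[c],z,R,t)[0];r=ray(s,[c])[0]*s["z_map"][int(round(c[1])),int(round(c[0]))];print(n,c.round(1),a,p.round(4),"depth pt",(R.T@(r-t)).round(4))
        if n=="dot":D.append(p)
D=np.array(D);D=D[np.argsort(D[:,1])]
print("gaps",np.linalg.norm(np.diff(D,axis=0),axis=1))
# rigid fit of the known arc
a=(np.arange(5)-2)*32/70;M=np.c_[50-70*np.cos(a),70*np.sin(a)]/1e3
mc,dc=M.mean(0),D[:,:2].mean(0);U,_,Vt=np.linalg.svd((M-mc).T@(D[:,:2]-dc));Q=(U@np.diag([1,np.sign(np.linalg.det(U@Vt))])@Vt).T
F=(M-mc)@Q.T+dc;print("yaw",np.degrees(np.arctan2(Q[1,0],Q[0,0])),"res",np.abs(F-D[:,:2]).max());print("fit",F.round(4).tolist())
ae=np.linspace(-64,64,9)/70;X=(np.c_[50-70*np.cos(ae),70*np.sin(ae)]/1e3-mc)@Q.T+dc
print("in tool axes from dot_4:");print((np.c_[X-X[0],np.zeros(9)]@Rw)[:,:2].round(4).tolist())
print("to dot_4 from here",(np.r_[X[0]-s["pos"][:2],0]@Rw).round(4))
print("radius at dot_4..0",np.hypot(*F.T).round(3))
E
python3 m.py
```

```text
dot [312.2 186.2] 77 [0.3998 0.2791 0.03  ] depth pt [0.4    0.2792 0.0288]
dot [282.5 193.1] 79 [0.4035 0.2474 0.03  ] depth pt [0.4033 0.2474 0.0309]
dot [341.2 193. ] 74 [0.4104 0.3088 0.03  ] depth pt [0.4103 0.3087 0.0305]
dot [259.4 211.5] 81 [0.4206 0.2208 0.03  ] depth pt [0.4205 0.2208 0.0306]
dot [363.3 211.3] 61 [0.433  0.3311 0.03  ] depth pt [0.4327 0.3309 0.031 ]
green [238.4 227. ] 94 [0.4393 0.1941 0.017 ] depth pt [0.4392 0.1942 0.0173]
red [380.6 227.4] 81 [0.4579 0.3527 0.017 ] depth pt [0.4576 0.3524 0.018 ]
gaps [0.03165411 0.0318566  0.03159421 0.03174645]
yaw -6.421825005478044 res 8.501616362388553e-05
fit [[0.4207, 0.2208], [0.4035, 0.2475], [0.3998, 0.279], [0.4104, 0.3089], [0.4331, 0.331]]
in tool axes from dot_4:
[[0.0, 0.0], [0.0115, 0.0111], [0.0201, 0.0245], [0.0255, 0.0396], [0.0273, 0.0554], [0.0255, 0.0713], [0.0202, 0.0863], [0.0116, 0.0998], [0.0001, 0.1109]]
to dot_4 from here [-0.0279 -0.0201 -0.    ]
radius at dot_4..0 [0.475 0.473 0.487 0.514 0.545]
```

```bash
python3 drive.py '[[-0.028,-0.019,0.03,0,0],[-0.028,-0.019,0.09,0,0],[-0.028,-0.019,0.15,0,0],[-0.028,-0.019,0.18,0,0],[-0.028,-0.019,0.184,0,0],[-0.028,-0.019,0.184,0,0]]'
python3 - <<'E'
from plant import ctrl, camrig, status
from h import *
o=status.get_obs();print(o["tool_pos"],o["orientation"],o["force"],o["joint_pos"])
s=camrig.snapshot("wrist");np.savez("w2.npz",**s,pos=o["tool_pos"],ori=o["orientation"])
cv2.imwrite("pics/w2.png",s["frame"][:,:,::-1])
E
```

```text
clock: 2.9
tool_pos: [0.4221, 0.219, 0.0621]
orientation: [180.0, 0.0, 173.3]
force: [0.9, 0.0, 0.4]
opening: 0.0005
gripper_force: 0.0
[0.42205547 0.21898406 0.06212081] [1.79984242e+02 2.65086320e-02 1.73328277e+02] [0.8546029  0.03156709 0.374368  ] [ 5.12237911e+01  1.39005494e+01 -3.73321988e+01  2.24995944e-02
 -3.87398169e+01 -1.47913057e+02]
```

View pics/w2.png

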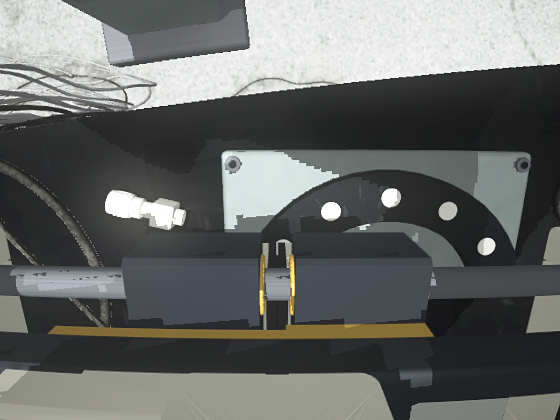

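The lower wrist view shows dots 3 to 0 at (331,211), (391,198), (448,211) and (486,246). dot_4 is hidden behind the gripper. I'll re-measure from here.

```bash
sed -e 's/w1.npz/w2.npz/' -e 's/b\[180:219,250:373\]/b[185:262,310:510]/' -e 's/,20,200)/,60,900)/' -e 's/(np.arange(5)-2)/(np.arange(5)-2)[1:]/' m.py > m2.py; python3 m2.py; python3 -c "
from plant import ctrl, camrig, status;o=status.get_obs();print(o['tool_pos'],o['qvel'])"
```

```text
dot [390.1 197.3] 266 [0.3997 0.2787 0.03  ] depth pt [0.3994 0.2783 0.0311]
dot [330.5 210.8] 288 [0.4033 0.2475 0.03  ] depth pt [0.4029 0.2473 0.0315]
dot [487.7 246. ] 177 [0.4333 0.3322 0.03  ] depth pt [0.4328 0.3315 0.0311]
gaps [0.03134026 0.06315702]
[0.42226239 0.21938519 0.06263572] [ 0.15886171 -0.76009873  0.16268117 -0.14769798  0.09402697 -0.08206479]Traceback (most recent call last):
  File "m2.py", line 16, in <module>
    mc,dc=M.mean(0),D[:,:2].mean(0);U,_,Vt=np.linalg.svd((M-mc).T@(D[:,:2]-dc));Q=(U@np.diag([1,np.sign(np.linalg.det(U@Vt))])@Vt).T
                                                         ~~~~~~~~^^~~~~~~~~~~~
ValueError: matmul: Input operand 1 has a mismatch in its core dimension 0, with gufunc signature (n?,k),(k,m?)->(n?,m?) (size 3 is different from 4)
```

```bash
python3 drive.py '[[0.0018,0.0014,0,0,0],[0.0018,0.0014,0.005,0,0],[0.0018,0.0014,0.01,0,0],[0.0018,0.0014,0.01,0,0]]'; python3 drive.py '[[0,0,0.003,0,0],[0,0,0.006,0,0],[0,0,0.006,0,0],[0,0,0.006,0,0]]'; python3 - <<'E'
from plant import ctrl, camrig, status
import numpy as np
for i in range(6):
    o=status.get_obs();print(o["tool_pos"].round(4),o["orientation"].round(2),o["force"].round(1));camrig.snapshot("side")
E
```

```text
clock: 3.45
tool_pos: [0.4197, 0.2204, 0.051]
orientation: [-180.0, -0.0, 173.3]
force: [-0.5, -0.1, 0.6]
opening: 0.0003
gripper_force: 0.0
clock: 3.95
tool_pos: [0.42, 0.2207, 0.0455]
orientation: [180.0, 0.0, 173.3]
force: [-0.5, 0.4, 4.0]
opening: 0.0003
gripper_force: 1.4
[0.42   0.2207 0.0455] [1.7999e+02 1.0000e-02 1.7334e+02] [-0.5  0.4  4. ]
[0.42   0.2207 0.0455] [1.7999e+02 1.0000e-02 1.7334e+02] [-0.9 -0.2  1.9]
[0.42   0.2207 0.0455] [1.7999e+02 1.0000e-02 1.7334e+02] [-0.3  0.3  2.7]
[0.42   0.2207 0.0455] [1.7999e+02 1.0000e-02 1.7334e+02] [0.4 0.  2.6]
[0.42   0.2207 0.0455] [1.7998e+02 1.0000e-02 1.7334e+02] [-0.   1.6  3. ]
[0.42   0.2207 0.0455] [1.7998e+02 1.0000e-02 1.7334e+02] [-0.9 -1.   3. ]
```

Contact is at dot_4 with about 2.8 N, roughly 3.5 mm sunk. Now I'll stroke the first half, slightly deeper.

```bash
python3 drive.py '[[0.0055,0.0055,0.0005,0,0],[0.011,0.0114,0.0008,0,0],[0.0157,0.018,0.0008,0,0],[0.0196,0.0248,0.0008,0,0],[0.0227,0.0322,0.0008,0,0],[0.025,0.0399,0.0008,0,0],[0.0263,0.0478,0.0008,0,0],[0.0268,0.0557,0.0008,0,0]]'; python3 - <<'E'
from plant import ctrl, camrig, status
for i in range(4):
    o=status.get_obs();print(o["tool_pos"].round(4),o["force"].round(1),o["joint_pos"].round(1)[[0,5]]);camrig.snapshot("side")
E
```

```text
clock: 5.25
tool_pos: [0.3996, 0.2795, 0.0445]
orientation: [-180.0, -0.0, 173.3]
force: [-0.5, -2.5, 2.2]
opening: 0.0006
gripper_force: 1.7
[0.3996 0.2795 0.0445] [-0.5 -2.5  2.2] [  58.1 -154.8]
[0.4    0.2805 0.0446] [-2.2  0.9  3.4] [  58.2 -154.8]
[0.4    0.2804 0.0446] [-2.3  0.9  3.9] [  58.1 -154.8]
[0.4    0.2803 0.0447] [-1.8  2.   2.6] [  58.1 -154.7]
```

```bash
python3 drive.py '[[-0.0005,0.007,0,0,0],[-0.0018,0.0148,0,0,0],[-0.0041,0.0225,0,0,0],[-0.0072,0.0298,0,0,0],[-0.0111,0.0368,0,0,0],[-0.0157,0.0433,0,0,0],[-0.0212,0.0492,0,0,0],[-0.0272,0.0544,0,0,0]]'; python3 - <<'E'
from plant import ctrl, camrig, status
import cv2
for i in range(5):
    o=status.get_obs();print(o["tool_pos"].round(4),o["force"].round(1),o["joint_pos"].round(1)[[0,5]]);s=camrig.snapshot("side")
cv2.imwrite("pics/s3.png",cv2.resize(s["frame"][110:240,230:350,::-1],None,fx=4,fy=4,interpolation=cv2.INTER_CUBIC))
E
```

```text
clock: 6.45
tool_pos: [0.4335, 0.3303, 0.0446]
orientation: [180.0, 0.0, 173.3]
force: [-2.6, -1.0, 2.8]
opening: 0.0005
gripper_force: 1.7
[0.4335 0.3303 0.0446] [-2.6 -1.   2.8] [  57.9 -154.6]
[0.4344 0.331  0.0446] [-1.   0.2  4.7] [  57.9 -154.5]
[0.4343 0.3309 0.0447] [ 1.9 -0.2  3.1] [  57.9 -154.6]
[0.4343 0.331  0.0449] [ 1.5 -0.5  3.8] [  57.9 -154.6]
[0.4342 0.3309 0.045 ] [3.1 1.  3. ] [  57.9 -154.6]
```

View pics/s3.png

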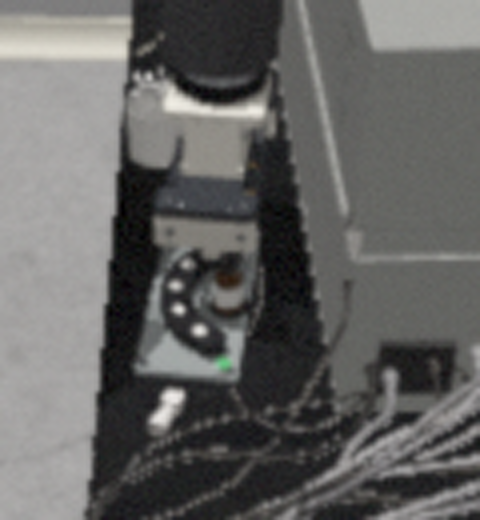

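The arm is holding dot_0 at the red end to within about 1.5 mm, pressing with roughly 3.5 N (about 4 to 5 mm sunk). The vial is still standing, so I'll hand in.

```bash
python3 drive.py '[[0.001,0,0,0,0],[0.001,0,0,0,0]]' && python3 -c "
from plant import ctrl, camrig, status;print(ctrl.close_job())"
```

```text
clock: 6.95
tool_pos: [0.4323, 0.3305, 0.0449]
orientation: [179.9, 0.0, 173.4]
force: [2.5, 1.0, 2.4]
opening: 0.0007
gripper_force: 1.6
the job is handed in; nothing more can be done
None
```

I handed the job in at 6.95 s: the fingertips stroked the strip from the green end over all five dots at about 3 N without lifting off, and are holding dot_0 at the red end lightly pressed; the vial stood undisturbed in the last picture, but I took no fresh measurement of the other loose things, and the hand-in returned no verdict.

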